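# Clear the plate shaker's lid and hold it open

### The arm

A 6-joint arm with a two-finger parallel gripper is mounted at the origin on the work surface. World frame = base frame: x ahead of the robot, y to its left, z up, the work surface at z = 0. Lengths are in m, angles in rad, forces in N, time in s.
With the tool pointing down it reaches from about 0.35 to 0.975 m from the base axis. Payload 4.9 kg.
Tool frame: the origin (TCP) lies at the very end of the fingers, on their centre line; the grasp point (between the pads) lies 19 mm behind it (ctrl.grasp_offset is the distance from the TCP to the grasp point, in m); z points along the fingers, y is the line along which they close (so a half turn about z gives the same grasp; the last joint's range is limited). The gripper opens to 85 mm and grips with 20 to 120 N. Pads are 22 mm wide; open, the fingers measure 114 mm over their backs; the gripper's body (76 mm by 85 mm) begins 54 mm behind the grasp point. The pads swing forward as they close: fully open they stand 13 mm farther back than shut.
Start: joints at [-1.287, 0.053, 1.613, -0, 1.476, -0.119], TCP at [0.245, -0.575, 0.231] pointing down, gripper open.
Joint ranges: [-3.01, 3.01], [-1.01, 2.22], [0.06, 2.58], [-1.02, 4.17], [0.09, 2.62], [-3.14, 3.14]. Speed limits (rad/s): [2.57, 2.57, 3.14, 3.14, 3.14, 3.14].

### API

Orientations are given as a rotation vector (axis times angle).
In Python, from station import ctrl, optics gives the robot as it stands.
- The arm moves only by the shell command python3 -m handwheel 'ROWS' [OPENING] [FORCE]. ROWS is JSON, a list of rows, each an object of numbers: "tx", "ty", "tz": the shift along the tool's x, y, z in mm; "roll": the turn about the tool's z in rad. A call has 1 to 12 rows; each row shifts and turns the commanded pose from where the row before left it, along the tool's axes as they then stand; what a row does not reach is not made up. A row lasts 1/12 s, in which the tool goes at most 41.7 mm and 7.16 degrees, less where a joint would pass 70% of its speed; a pose out of reach is approached as far as the arm can. A call with a gripper value outside its range is refused whole. OPENING is the finger opening in mm, from 0 to 85.4, set as the call begins (- or left out, the last holds). The fingers move at their own pace and stop on an object; FORCE is the grip in N (left out, the last holds). Time passes only in rows, so rows that do not move let the fingers close. It gives the time, the measured TCP pose, the force, the opening and the grip force at its end, in the units of the state.
- ctrl.get_obs(): the state, without advancing time (a new reading comes with each control period).
- optics.get_image(name): name is "side" or "top"; returns (picture, depth): 420x560x3 uint8, red, green, blue; 420x560 float32, m along the optical axis (not along the pixel's ray), 0 where there is no reading.
- optics.camera_params(name): a dict with "mtx" (3x3 intrinsics, pixels), "extrinsics" (4x4, takes a point from camera to world coordinates). Camera axes: x right, y down, z forward; pixel columns grow to the right and rows downward; lengths in m; the calibration is good to about 2 mm. A picture is of the moment at which its call begins. camera_params takes no time and is no camera call.
- ctrl.finish_job(): hands the job in; it is judged then, once.
The state is a dict: "t": time; "q": joint angles; "dq": joint speeds; "effort": joint torques, N m; "tool_pos": TCP position; "tool_rot": TCP orientation; "contact_force": force on the tool from outside, world axes, zero at the start; "wrist_torque": the same for the moment, N m; "opening": finger opening in m; "grip_force": force on a finger pad.
Only numpy, scipy, OpenCV 4.12 (cv2) and the standard library are available. Lean on these libraries where they do the work, as an engineer would, in place of code of your own. Each camera call takes 0.05 s, during which the arm holds its last target. There are 200 camera calls.

### The job

Somebody has left the blue-capped bottle of medium standing on the closed lid of the incubating plate shaker. Stand it upright in the free space of the blue spill tray, setting it down gently and not dropping it, then raise the lid and hold it open at 60 degrees from closed so that a colleague can take out the plates; it has no stay and falls shut by itself, so finish while still holding it steady at that angle. Keep the bottle upright all the way, do not let the lid slam, and leave everything else where it stands.

Things in the scene. Friction and masses are not known exactly. Their poses are not given: they have to be found in the camera images.
- shaker: incubating plate shaker, fixed to the bench: white housing 220 (x) x 260 (y) x 95 mm high, with a 50 mm deep, 85 mm high control panel in front (-x); origin at the centre of the housing's underside on the bench, x to its rear (hinge side), y along the hinge, z up; its grey lid lies on top, 215 x 260 x 23 mm with a smoked window, flat lid top 118 mm above the bench when shut
- lid (a joint): opening angle of the shaker's lid in rad: 0 shut (lying level), growing as the front edge rises, stop at 1.75; no spring or stay, the lid (about 0.5 kg) falls shut by its weight; 60 degrees is 1.047
- lid_handle (a point): middle of the lid's black bar handle: round bar 12 mm thick, 130 mm long along the shaker's y, carried on a post at each end, its axis 40 mm above the lid's top face and 20 mm behind the lid's front edge; in the lid's frame it lies 195 mm in front of the hinge line and 63 mm above it; moves with the lid
- lid_hinge (a point): middle of the lid's hinge line, at the rear of the shaker: 105 mm behind the shaker's origin, 95 mm above the bench; the lid turns about the shaker's y axis through it
- bottle: the bottle to be moved: pink body 56 mm across, white label, blue screw cap; 110 mm high in all, 0.2 kg, standing on the shaker's lid at the start; origin at the centre of its underside, z up its axis
- bottle_cap (a point): middle of the blue cap of that bottle: cap 42 mm across, 26 mm high, 97 mm above the bottle's underside
- tray: blue spill tray, fixed, lying left or right of the shaker: 250 (x) x 170 (y) mm, walls 5 mm thick and 22 mm high, floor 5 mm thick; origin at the centre of its underside, x along its length (away from the robot), z up; two bottles stand in its rear (+x) half, the front half is free
- amber: amber bottle with a black cap in the tray, 54 mm across, 105 mm high, origin under its centre; leave alone
- jar: white jar with a white lid and yellow label in the tray, 58 mm across, 85 mm high, origin under its centre; leave alone
- rack: green tube rack with capped tubes, 200 x 100 mm, 101 mm high over the caps, standing on the other side of the shaker; origin under its centre; leave alone
- tipbox: blue pipette tip box with a clear cover, 85 x 122 mm, 75 mm high, behind the shaker; origin under its centre; leave alone
- beaker: clear beaker, 80 mm across, 110 mm high, behind the shaker; origin under its centre; leave alone
- dishes: stack of three round culture dishes, 90 mm across, 48 mm high, on the bench nearer the robot; origin under its centre; leave alone

How it is judged:
By the outcome, as a careful person would: the job done as asked, in the order asked, and still so for the second after the job is handed in, while the arm keeps its last pose, push and grip.
It also fails if it takes over 56 s, if anything falls off the work surface, if the arm or the gripper's body presses on something with over 40 N, if the wrist force passes 120 N, or if a joint passes its speed limit or range.

## Working session

There is one attempt and no reset: what is moved stays moved. The work goes in short steps, Python scripts to look and compute and a shell command to move; the robot and the scene stay as the last step left them, time stands still between calls to the robot, and variables do not carry over. Pictures are saved under pics/ and viewed, at most 10 in all, crops included, and the job is handed in when it is done.

```bash
mkdir -p pics; ls
python3 - <<'E'
from station import ctrl, optics
import cv2,numpy as np
o=ctrl.get_obs();print({k:np.round(v,3).tolist() for k,v in o.items()}, ctrl.grasp_offset)
for n in("top","side"):
    im,d=optics.get_image(n);p=optics.camera_params(n);cv2.imwrite(f"pics/{n}0.png",im[:,:,::-1]);np.savez(f"pics/{n}0.npz",im=im,d=d,K=p["mtx"],T=p["extrinsics"]);print(n,p["mtx"],p["extrinsics"])
E
```

```text
pics
{'t': 0.0, 'q': [-1.287, 0.053, 1.614, -0.0, 1.476, -0.119], 'dq': [0.001, -0.001, -0.0, 0.001, 0.0, 0.0], 'effort': [-0.002, -39.368, -37.018, -0.0, 0.007, 0.0], 'tool_pos': [0.245, -0.574, 0.23], 'tool_rot': [-3.076, -0.628, 0.0], 'contact_force': [0.136, 0.639, 0.806], 'wrist_torque': [-0.004, 0.027, -0.037], 'grip_force': 0.0, 'opening': 0.086} 0.0187
top [[495.75272142   0.         281.60287216]
 [  0.         495.75272142 204.87386753]
 [  0.           0.           1.        ]] [[ 0.00692439 -0.98699365  0.16061003  0.30478918]
 [-0.99997251 -0.00640874  0.00372833  0.02688523]
 [-0.00265053 -0.16063144 -0.9870109   1.50391783]
 [ 0.          0.          0.          1.        ]]
side [[476.02663815   0.         280.10702641]
 [  0.         476.02663815 211.25943871]
 [  0.           0.           1.        ]] [[-0.97909993 -0.14062681  0.14692658  0.37663616]
 [-0.20337129  0.68355868 -0.70099048  0.72861376]
 [-0.00185488 -0.71622038 -0.69787171  0.87531285]
 [ 0.          0.          0.          1.        ]]
```

View pics/top0.png

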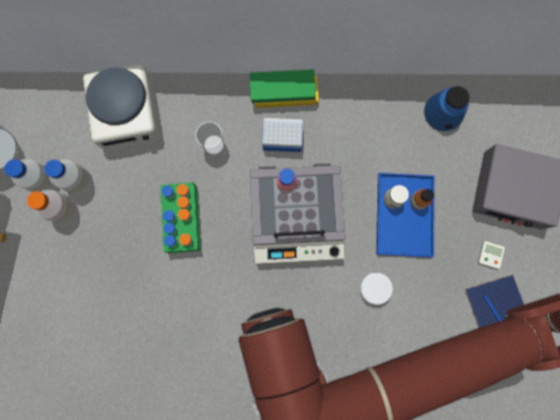

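View pics/side0.png

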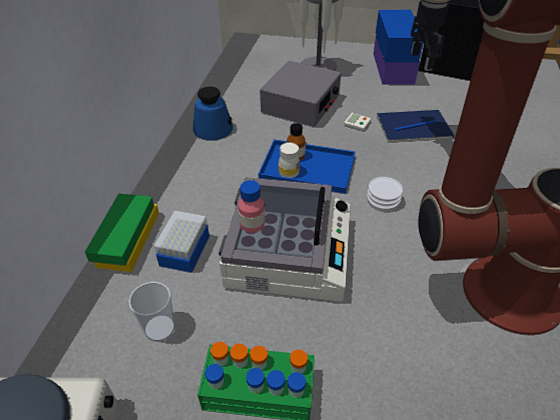

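The top view shows the bottle on the rear of the lid (cap about (287,176)), the handle bar at about (272–325,234), the tray on the right with its free half towards the robot, and the dishes at (376,289). The side view agrees, with the cap at (251,188) and the handle at (320,215).

```bash
cat > h.py <<'E'
import numpy as np,cv2
def load(n): 
    return np.load(f"pics/{n}.npz")
def ray(f,uv):
    uv=np.atleast_2d(uv).astype(float);d=np.c_[(uv-[f['K'][0,2],f['K'][1,2]])/f['K'][0,0],np.ones(len(uv))]
    return f['T'][:3,3],d@f['T'][:3,:3].T
def plane(f,uv,z):
    o,d=ray(f,uv);return o+d*((z-o[2])/d[:,2])[:,None]
def cloud(f):
    v,u=np.mgrid[:420,:560];o,d=ray(f,np.c_[u.ravel(),v.ravel()]);P=(o+d*f['d'].ravel()[:,None]).reshape(420,560,3);P[f['d']==0]=np.nan;return P
E
python3 - <<'E'
from h import *
np.set_printoptions(precision=4,suppress=True)
for n in("top0","side0"):
    f=load(n);im=f['im'];P=cloud(f);hsv=cv2.cvtColor(im,cv2.COLOR_RGB2HSV);z=P[...,2]
    blue=(abs(hsv[...,0].astype(int)-112)<12)&(hsv[...,1]>140)&(hsv[...,2]>60)
    b=(blue*255).astype('uint8')
    c,_=cv2.findContours(b,cv2.RETR_EXTERNAL,cv2.CHAIN_APPROX_NONE)
    for k in c:
        a=cv2.contourArea(k)
        if a<60: continue
        r=cv2.minAreaRect(k);m=np.zeros_like(b);cv2.drawContours(m,[k],-1,1,-1)
        q=P[m>0];print(n,"blue",a,np.round(r[0]),"med",np.nanmedian(q,0))
        if a>2000 and n=="top0": print("tray rim corners",plane(f,cv2.boxPoints(r),.022),plane(f,[r[0]],.022))
    # cap / bottle slices
    near=lambda lo,hi:(z>lo)&(z<hi)
    for nm,lo,hi in(("captop",.222,.236),("capside",.206,.222),("body",.14,.19)):
        m=near(lo,hi)&(P[...,0]>.45)&(P[...,0]<.75)&(abs(P[...,1])<.15)
        q=P[m]
        if len(q):print(n,nm,len(q),q.mean(0),q.min(0),q.max(0))
    dark=(im.max(2)<45)&near(.135,.18)&(P[...,0]>.4)&(P[...,0]<.6)&(abs(P[...,1])<.15)
    v,u=np.nonzero(dark)
    if len(u)>20:
        r=cv2.minAreaRect(np.c_[u,v].astype('float32'));bp=cv2.boxPoints(r);w=plane(f,bp,.158);print(n,"handle px",r,"\n",w,w.mean(0),"depth",P[dark].mean(0),P[dark].min(0),P[dark].max(0))
    if n=="top0":
        m=(near(.108,.128)&(P[...,0]>.4)&(P[...,0]<.8)&(abs(P[...,1])<.16)).astype('uint8')
        q=P[m>0][:,:2].astype('float32');r=cv2.minAreaRect(q);print("lid",r)
        for nm,lo,hi in(("tall",.07,.125),):
            m=near(lo,hi)&(P[...,1]<-.18)&(P[...,1]>-.4)&(P[...,0]>.4);_,l,s,ce=cv2.connectedComponentsWithStats(m.astype('uint8'))
            for i in range(1,len(s)):
                if s[i,4]>50:print("tall",P[l==i].mean(0),P[l==i].min(0),P[l==i].max(0))
c=cv2.imread("pics/top0.png")[150:270,230:450];c=cv2.resize(c,(800,436),interpolation=cv2.INTER_CUBIC);cv2.imwrite("pics/crop0.png",c)
E
```

```text
top0 blue 98.5 [492. 307.] med [ 0.244  -0.5879  0.0163]
top0 blue 250.0 [169. 228.] med [0.4645 0.3531 0.0993]
top0 blue 75.5 [167. 191.] med [0.5718 0.3627 0.0997]
top0 blue 3915.0 [406. 215.] med [ 0.5082 -0.3336  0.0056]
tray rim corners [[ 0.3975 -0.2499  0.022 ]
 [ 0.645  -0.2635  0.022 ]
 [ 0.6406 -0.4359  0.022 ]
 [ 0.3934 -0.4178  0.022 ]] [[ 0.5175 -0.3417  0.022 ]]
top0 blue 150.0 [286. 176.] med [0.5896 0.0206 0.2276]
top0 blue 232.0 [ 54. 168.] med [0.6174 0.6588 0.1761]
top0 blue 243.5 [ 14. 168.] med [0.6181 0.7666 0.176 ]
top0 blue 847.5 [444. 110.] med [ 0.8215 -0.4461  0.0753]
top0 captop 192 [0.591  0.0199 0.2278] [ 0.5706 -0.0005  0.2222] [0.6115 0.0392 0.2349]
top0 capside 24 [0.5793 0.0201 0.215 ] [ 0.5709 -0.0008  0.2071] [0.6018 0.0392 0.222 ]
top0 body 206 [0.5455 0.0036 0.1715] [ 0.4512 -0.0838  0.1429] [0.6072 0.048  0.19  ]
top0 handle px ((299.000732421875, 233.51084899902344), (1.974067211151123, 48.093482971191406), 86.26860046386719) 
 [[ 0.443   0.0496  0.158 ]
 [ 0.4525 -0.0812  0.158 ]
 [ 0.4471 -0.0815  0.158 ]
 [ 0.4377  0.0492  0.158 ]] [ 0.4451 
[... 849 characters left out ...]
 [213. 118.] med [ 0.8328 -0.4365  0.059 ]
side0 blue 1739.5 [398.  36.] med [ 0.3122 -0.9135  0.1694]
side0 captop 236 [0.5884 0.021  0.2268] [ 0.5686 -0.001   0.2223] [0.6093 0.0414 0.2309]
side0 capside 118 [0.584  0.0329 0.2143] [0.5682 0.0104 0.2061] [0.6096 0.0412 0.2218]
side0 body 551 [0.5784 0.0335 0.168 ] [ 0.4502 -0.0854  0.1403] [0.6163 0.0487 0.1899]
side0 handle px ((319.1646423339844, 213.01828002929688), (5.411145210266113, 52.56541061401367), 6.340191841125488) 
 [[ 0.4445  0.0732  0.158 ]
 [ 0.4563 -0.0888  0.158 ]
 [ 0.4441 -0.0893  0.158 ]
 [ 0.4335  0.0726  0.158 ]] [ 0.4446 -0.0081  0.158 ] depth [ 0.4443 -0.0017  0.16  ] [ 0.4354 -0.0854  0.1354] [0.4534 0.0554 0.1666]
```

View pics/crop0.png

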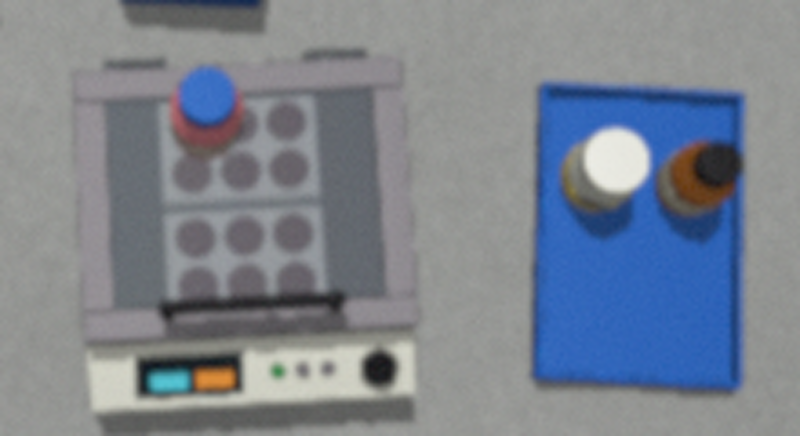

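The crop confirms the layout: the shaker is turned about 4°, the handle bar is clear of the bottle, and the front half of the tray is free.

Bottle is at about (0.590, 0.020), handle at (0.446, −0.016, 0.158), and the tray target at (0.455, −0.340). First I'll raise the tool and turn it so the fingers close along the shaker's x.

```bash
cat > d.py <<'E'
import sys,numpy as np
from station import ctrl
from scipy.spatial.transform import Rotation as R
np.set_printoptions(precision=4,suppress=True)
o=ctrl.get_obs();M=R.from_rotvec(o['tool_rot']).as_matrix()
print("t",o['t'],"p",o['tool_pos'],"yang",np.arctan2(M[1,1],M[0,1]),"q",o['q'],"F",o['contact_force'],"op",o['opening'],o['grip_force'])
for a in sys.argv[1:]:
    print(a,"tool mm",1e3*M.T@(np.array(eval(a))-o['tool_pos']))
E
python3 -m handwheel '[{"tz":-10,"roll":-0.12},{"tz":-10,"roll":-0.12},{"tz":-10,"roll":-0.12},{"tz":-10,"roll":-0.12},{"tz":-10,"roll":-0.12},{"tz":-10,"roll":-0.12},{"roll":-0.12},{"roll":-0.12},{"roll":-0.12},{"roll":-0.12},{"roll":-0.033},{}]' 85
python3 d.py "[.590,.020,.29]" "[.590,.020,.199]"
```

```text
t 0.1 p [ 0.2448 -0.5744  0.2302] yang -1.1679984815020106 q [-1.287   0.0533  1.6141 -0.      1.476  -0.119 ] F [0.7237 0.1136 0.0401] op 0.08528927329342958 0.0
[.590,.020,.29] tool mm [ 550.557  -411.6738  -58.9452]
[.590,.020,.199] tool mm [ 550.539  -411.5061   32.0547]$[0]: bad value
```

```bash
python3 -m handwheel '[{"tx":0,"ty":0,"tz":-10,"roll":-0.12},{"tx":0,"ty":0,"tz":-10,"roll":-0.12},{"tx":0,"ty":0,"tz":-10,"roll":-0.12},{"tx":0,"ty":0,"tz":-10,"roll":-0.12},{"tx":0,"ty":0,"tz":-10,"roll":-0.12},{"tx":0,"ty":0,"tz":-10,"roll":-0.12},{"tx":0,"ty":0,"tz":0,"roll":-0.12},{"tx":0,"ty":0,"tz":0,"roll":-0.12},{"tx":0,"ty":0,"tz":0,"roll":-0.12},{"tx":0,"ty":0,"tz":0,"roll":-0.12},{"tx":0,"ty":0,"tz":0,"roll":-0.033},{"tx":0,"ty":0,"tz":0,"roll":0}]' 85;
python3 d.py "[.590,.020,.29]" "[.590,.020,.199]"; python3 -m handwheel --help | head -20
```

```text
t: 1.1
tool_pos: [0.2449, -0.5747, 0.2906]
tool_rot: [-2.147, -2.292, -0.001]
contact_force: [-0.3, -0.2, 0.1]
opening: 0.0851
grip_force: 0.0
t 1.1 p [ 0.2449 -0.5747  0.2906] yang 0.06542643086407621 q [-1.287   0.0246  1.5437 -0.      1.5745 -1.3524] F [-0.3269 -0.234   0.098 ] op 0.08510491717857147 0.0
[.590,.020,.29] tool mm [570.8594 383.2409   1.1352]
[.590,.020,.199] tool mm [570.7504 383.2667  92.1351]invalid input: not JSON, or not a number
```

```bash
python3 -m handwheel '[{"tx":24,"ty":16,"tz":0,"roll":0},{"tx":24,"ty":16,"tz":0,"roll":0},{"tx":24,"ty":16,"tz":0,"roll":0},{"tx":24,"ty":16,"tz":0,"roll":0},{"tx":24,"ty":16,"tz":0,"roll":0},{"tx":24,"ty":16,"tz":0,"roll":0},{"tx":24,"ty":16,"tz":0,"roll":0},{"tx":24,"ty":16,"tz":0,"roll":0},{"tx":24,"ty":16,"tz":0,"roll":0},{"tx":24,"ty":16,"tz":0,"roll":0},{"tx":24,"ty":16,"tz":0,"roll":0},{"tx":24,"ty":16,"tz":0,"roll":0}]' >/dev/null
python3 -m handwheel '[{"tx":24,"ty":16,"tz":0,"roll":0},{"tx":24,"ty":16,"tz":0,"roll":0},{"tx":24,"ty":16,"tz":0,"roll":0},{"tx":24,"ty":16,"tz":0,"roll":0},{"tx":24,"ty":16,"tz":0,"roll":0},{"tx":24,"ty":16,"tz":0,"roll":0},{"tx":24,"ty":16,"tz":0,"roll":0},{"tx":24,"ty":16,"tz":0,"roll":0},{"tx":24,"ty":16,"tz":0,"roll":0},{"tx":24,"ty":16,"tz":0,"roll":0},{"tx":24,"ty":16,"tz":0,"roll":0},{"tx":0,"ty":0,"tz":0,"roll":0}]' >/dev/null
python3 d.py "[.590,.020,.29]" "[.590,.020,.199]"
```

```text
t 3.1 p [0.5775 0.0035 0.2906] yang 0.06834368629753503 q [-0.1237 -0.0882  1.654   0.0019  1.5764 -0.192 ] F [-0.2958  0.8124 -0.646 ] op 0.08516748307866835 0.0
[.590,.020,.29] tool mm [15.5728 13.5994  0.6201]
[.590,.020,.199] tool mm [15.3884 13.6226 91.6199]
```

```bash
python3 -m handwheel '[{"tx":8,"ty":7,"tz":0,"roll":0},{"tx":7.5,"ty":6.5,"tz":0,"roll":0},{"tx":0,"ty":0,"tz":12,"roll":0},{"tx":0,"ty":0,"tz":12,"roll":0},{"tx":0,"ty":0,"tz":12,"roll":0},{"tx":0,"ty":0,"tz":12,"roll":0},{"tx":0,"ty":0,"tz":12,"roll":0},{"tx":0,"ty":0,"tz":12,"roll":0},{"tx":0,"ty":0,"tz":10,"roll":0},{"tx":0,"ty":0,"tz":6,"roll":0},{"tx":0,"ty":0,"tz":3,"roll":0},{"tx":0,"ty":0,"tz":0,"roll":0}]'
python3 d.py "[.590,.020,.199]"
python3 - <<'E'
from station import optics
import cv2
im,_=optics.get_image("side");cv2.imwrite("pics/s1.png",cv2.resize(im[120:300,180:420,::-1],(800,600)))
E
```

```text
t: 4.1
tool_pos: [0.5885, 0.0161, 0.1994]
tool_rot: [-2.147, -2.292, 0.001]
contact_force: [-0.0, -1.3, 0.5]
opening: 0.0853
grip_force: 0.0
t 4.1 p [0.5885 0.0161 0.1994] yang 0.06493152796187798 q [-0.099  -0.0105  1.7308 -0.      1.4226 -0.1639] F [-0.003  -1.2661  0.5454] op 0.08531812556198563 0.0
[.590,.020,.199] tool mm [3.7905 1.772  0.4046]
```

View pics/s1.png

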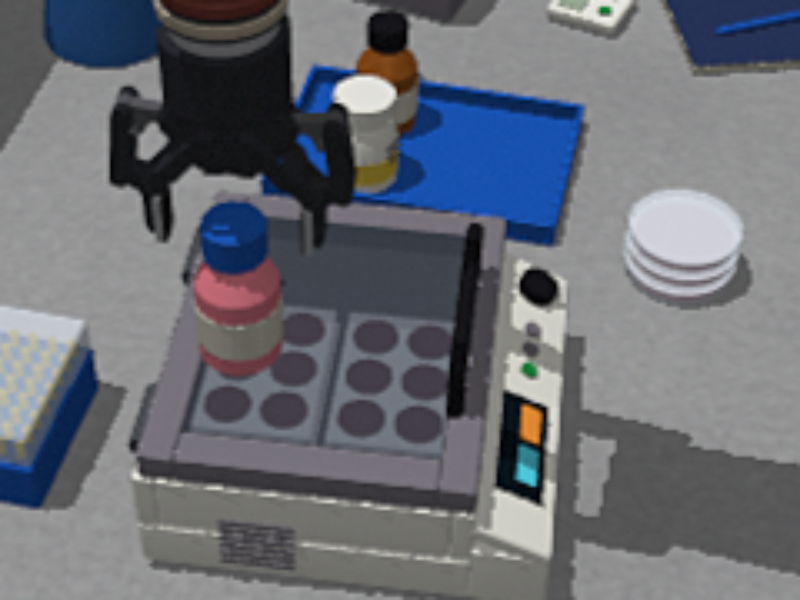

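The fingers straddle the cap (cap at (235,235) in the crop). I'll trim the position slightly, go 4 mm lower because the half-open pads sit further back, and close.

```bash
python3 -m handwheel '[{"tx":4,"ty":1,"tz":2,"roll":0},{"tx":0,"ty":0,"tz":2,"roll":0},{"tx":0,"ty":0,"tz":0,"roll":0}]' 
python3 -m handwheel '[{"tx":0,"ty":0,"tz":0,"roll":0},{"tx":0,"ty":0,"tz":0,"roll":0},{"tx":0,"ty":0,"tz":0,"roll":0},{"tx":0,"ty":0,"tz":0,"roll":0},{"tx":0,"ty":0,"tz":0,"roll":0},{"tx":0,"ty":0,"tz":0,"roll":0},{"tx":0,"ty":0,"tz":0,"roll":0},{"tx":0,"ty":0,"tz":0,"roll":0},{"tx":0,"ty":0,"tz":0,"roll":0},{"tx":0,"ty":0,"tz":0,"roll":0}]' 30 35
python3 d.py
python3 - <<'E'
from station import optics
import cv2
im,_=optics.get_image("side");cv2.imwrite("pics/s2.png",cv2.resize(im[120:300,180:420,::-1],(800,600)))
E
```

```text
t: 4.4
tool_pos: [0.5897, 0.0205, 0.1965]
tool_rot: [2.147, 2.293, 0.001]
contact_force: [-0.4, 0.7, -0.6]
opening: 0.0851
grip_force: 0.0
t: 5.23
tool_pos: [0.5898, 0.0201, 0.1967]
tool_rot: [2.148, 2.292, 0.001]
contact_force: [1.0, 0.7, 1.7]
opening: 0.041
grip_force: 36.1
t 5.2333 p [0.5898 0.0201 0.1967] yang 0.06502818799906661 q [-0.0919 -0.0063  1.7313 -0.      1.4158 -0.1569] F [0.9834 0.6928 1.7467] op 0.04102982637200996 36.10928634167067
```

View pics/s2.png

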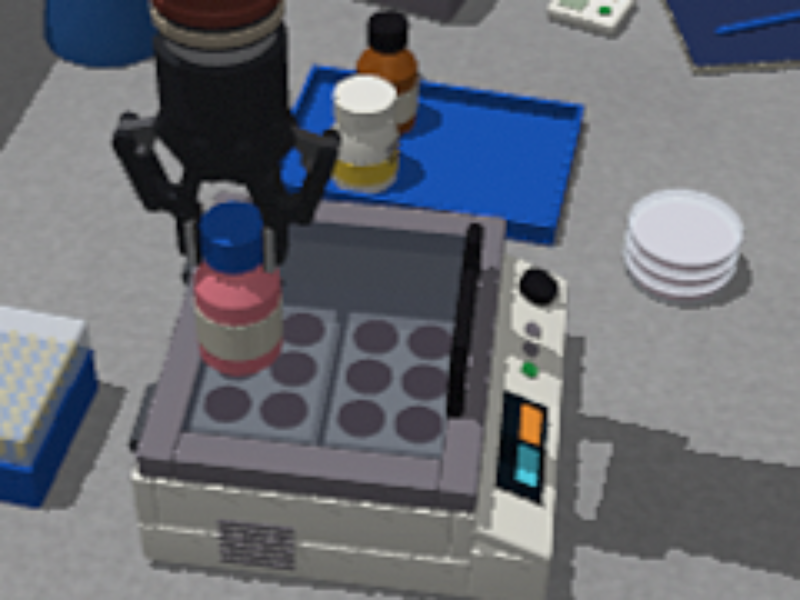

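Gripped at 41 mm, 36 N. Lifting and carrying to the tray.

```bash
python3 -m handwheel '[{"tx":0,"ty":0,"tz":-4,"roll":0},{"tx":0,"ty":0,"tz":-8,"roll":0},{"tx":0,"ty":0,"tz":-12,"roll":0},{"tx":0,"ty":0,"tz":-12,"roll":0},{"tx":0,"ty":0,"tz":-12,"roll":0},{"tx":0,"ty":0,"tz":-8,"roll":0},{"tx":0,"ty":0,"tz":-4,"roll":0},{"tx":-4,"ty":-2,"tz":0,"roll":0},{"tx":-9,"ty":-4,"tz":0,"roll":0},{"tx":-14,"ty":-6,"tz":0,"roll":0},{"tx":-18,"ty":-8,"tz":0,"roll":0},{"tx":-20,"ty":-9,"tz":0,"roll":0}]'
python3 -m handwheel '[{"tx":-22,"ty":-10,"tz":0,"roll":0},{"tx":-22,"ty":-10,"tz":0,"roll":0},{"tx":-22,"ty":-10,"tz":0,"roll":0},{"tx":-22,"ty":-10,"tz":0,"roll":0},{"tx":-22,"ty":-10,"tz":0,"roll":0},{"tx":-22,"ty":-10,"tz":0,"roll":0},{"tx":-22,"ty":-10,"tz":0,"roll":0},{"tx":-22,"ty":-10,"tz":0,"roll":0},{"tx":-22,"ty":-10,"tz":0,"roll":0},{"tx":-20,"ty":-10,"tz":0,"roll":0},{"tx":-18,"ty":-8,"tz":0,"roll":0},{"tx":-14,"ty":-6,"tz":0,"roll":0}]'
python3 d.py "[.455,-.339,.1]"
```

```text
t: 6.28
tool_pos: [0.5638, -0.0474, 0.255]
tool_rot: [-2.146, -2.292, 0.002]
contact_force: [0.1, -0.0, -3.0]
opening: 0.0411
grip_force: 35.8
t: 7.28
tool_pos: [0.4654, -0.3051, 0.2551]
tool_rot: [-2.149, -2.289, 0.001]
contact_force: [-0.2, -1.0, -3.0]
opening: 0.041
grip_force: 35.9
t 7.2833 p [ 0.4654 -0.3051  0.2551] yang 0.06332448672107219 q [-0.7136 -0.1224  1.7442 -0.0008  1.5219 -0.7769] F [-0.204  -1.0242 -2.9843] op 0.041049182744117105 35.87500335444929
[.455,-.339,.1] tool mm [-33.295  -12.2413 155.0517]
```

```bash
python3 -m handwheel '[{"tx":-10,"ty":-4,"tz":0,"roll":0},{"tx":-8,"ty":-3,"tz":0,"roll":0},{"tx":-5,"ty":-1,"tz":0,"roll":0},{"tx":0,"ty":0,"tz":5,"roll":0},{"tx":0,"ty":0,"tz":12,"roll":0},{"tx":0,"ty":0,"tz":18,"roll":0},{"tx":0,"ty":0,"tz":20,"roll":0},{"tx":0,"ty":0,"tz":20,"roll":0},{"tx":0,"ty":0,"tz":16,"roll":0},{"tx":0,"ty":0,"tz":10,"roll":0},{"tx":0,"ty":0,"tz":5,"roll":0},{"tx":0,"ty":0,"tz":0,"roll":0}]'
python3 d.py "[.455,-.339,.084]"
```

```text
t: 8.28
tool_pos: [0.4603, -0.3258, 0.1484]
tool_rot: [-2.145, -2.291, -0.0]
contact_force: [0.1, -0.2, -3.5]
opening: 0.0409
grip_force: 35.8
t 8.2833 p [ 0.4603 -0.3258  0.1484] yang 0.06580499473780005 q [-0.7478 -0.0245  1.8325  0.0001  1.3366 -0.8137] F [ 0.125  -0.1975 -3.5036] op 0.04086346129950213 35.84963524706836
[.455,-.339,.084] tool mm [-13.0143  -6.0729  64.4188]
```

```bash
python3 -m handwheel '[{"tx":-4,"ty":-2,"tz":0,"roll":0},{"tx":-6,"ty":-2,"tz":0,"roll":0},{"tx":-3,"ty":-2,"tz":4,"roll":0},{"tx":0,"ty":0,"tz":8,"roll":0},{"tx":0,"ty":0,"tz":10,"roll":0},{"tx":0,"ty":0,"tz":10,"roll":0},{"tx":0,"ty":0,"tz":10,"roll":0},{"tx":0,"ty":0,"tz":8,"roll":0},{"tx":0,"ty":0,"tz":4,"roll":0},{"tx":0,"ty":0,"tz":3,"roll":0},{"tx":0,"ty":0,"tz":0,"roll":0},{"tx":0,"ty":0,"tz":0,"roll":0}]'
python3 d.py "[.455,-.339,.084]"
python3 -m handwheel '[{"tx":0,"ty":0,"tz":1,"roll":0},{"tx":0,"ty":0,"tz":1,"roll":0},{"tx":0,"ty":0,"tz":1,"roll":0},{"tx":0,"ty":0,"tz":1,"roll":0},{"tx":0,"ty":0,"tz":0,"roll":0},{"tx":0,"ty":0,"tz":0,"roll":0}]'
python3 d.py "[.455,-.339,.084]"
```

```text
t: 9.28
tool_pos: [0.4559, -0.3404, 0.0935]
tool_rot: [2.148, 2.292, -0.0]
contact_force: [0.2, 0.5, -2.9]
opening: 0.0409
grip_force: 35.9
t 9.2833 p [ 0.4559 -0.3404  0.0935] yang 0.06511782094010408 q [-0.7721  0.0457  1.8602 -0.      1.2353 -0.8373] F [ 0.199   0.5438 -2.9433] op 0.040940622397363666 35.85476332096732
[.455,-.339,.084] tool mm [ 1.4358 -0.7786  9.4632]
t: 9.78
tool_pos: [0.4557, -0.3403, 0.0893]
tool_rot: [-2.148, -2.292, 0.0]
contact_force: [0.4, -0.4, -2.2]
opening: 0.0409
grip_force: 35.9
t 9.7833 p [ 0.4557 -0.3403  0.0893] yang 0.06501567052352838 q [-0.7723  0.0506  1.8629 -0.      1.2281 -0.8373] F [ 0.4391 -0.4331 -2.1945] op 0.04094114904097388 35.867833848824375
[.455,-.339,.084] tool mm [ 1.3062 -0.5751  5.2719]
```

```bash
python3 -m handwheel '[{"tx":0,"ty":0,"tz":0.7,"roll":0},{"tx":0,"ty":0,"tz":0.7,"roll":0},{"tx":0,"ty":0,"tz":0.7,"roll":0},{"tx":0,"ty":0,"tz":0.7,"roll":0},{"tx":0,"ty":0,"tz":0.7,"roll":0},{"tx":0,"ty":0,"tz":0,"roll":0},{"tx":0,"ty":0,"tz":0,"roll":0}]'
python3 d.py "[.455,-.339,.084]"
```

```text
t: 10.37
tool_pos: [0.4557, -0.3402, 0.0857]
tool_rot: [-2.148, -2.292, 0.0]
contact_force: [-0.0, -0.2, -2.5]
opening: 0.041
grip_force: 35.9
t 10.3667 p [ 0.4557 -0.3402  0.0857] yang 0.0650220178685102 q [-0.7722  0.055   1.8648 -0.      1.2219 -0.8372] F [-0.0049 -0.1843 -2.5464] op 0.04097961684960254 35.86727772897575
[.455,-.339,.084] tool mm [ 1.2824 -0.5789  1.7456]
```

```bash
python3 -m handwheel '[{"tx":0,"ty":0,"tz":0.5,"roll":0},{"tx":0,"ty":0,"tz":0.5,"roll":0},{"tx":0,"ty":0,"tz":0.5,"roll":0},{"tx":0,"ty":0,"tz":0,"roll":0},{"tx":0,"ty":0,"tz":0,"roll":0}]'
python3 d.py "[.455,-.339,.084]"
```

```text
t: 10.78
tool_pos: [0.4557, -0.3402, 0.0843]
tool_rot: [-2.148, -2.292, -0.0]
contact_force: [1.0, -0.5, -3.2]
opening: 0.041
grip_force: 35.9
t 10.7833 p [ 0.4557 -0.3402  0.0843] yang 0.06496891510175909 q [-0.7722  0.0569  1.8656  0.      1.2192 -0.8372] F [ 0.9546 -0.4977 -3.1709] op 0.04098052801034791 35.86675268197723
[.455,-.339,.084] tool mm [ 1.2827 -0.5879  0.257 ]
```

```bash
python3 -m handwheel '[{"tx":0,"ty":0,"tz":0.4,"roll":0},{"tx":0,"ty":0,"tz":0.4,"roll":0},{"tx":0,"ty":0,"tz":0,"roll":0},{"tx":0,"ty":0,"tz":0,"roll":0}]'
python3 -m handwheel '[{"tx":0,"ty":0,"tz":0.4,"roll":0},{"tx":0,"ty":0,"tz":0,"roll":0},{"tx":0,"ty":0,"tz":0,"roll":0}]' | grep -E 'force|pos'
python3 -m handwheel '[{"tx":0,"ty":0,"tz":0.4,"roll":0},{"tx":0,"ty":0,"tz":0,"roll":0},{"tx":0,"ty":0,"tz":0,"roll":0}]' | grep -E 'force|pos'
```

```text
t: 11.12
tool_pos: [0.4558, -0.3404, 0.0837]
tool_rot: [2.148, 2.292, -0.0]
contact_force: [-0.1, -0.1, -2.2]
opening: 0.0406
grip_force: 36.0
tool_pos: [0.4559, -0.3405, 0.0837]
contact_force: [-0.6, 0.8, 1.6]
grip_force: 36.3
tool_pos: [0.4559, -0.3405, 0.0836]
contact_force: [-1.8, 1.2, 5.2]
grip_force: 36.7
```

Contact force went from −2.2 to +5 N, so the bottle is standing. Releasing it and going straight up.

```bash
python3 -m handwheel '[{"tx":0,"ty":0,"tz":0,"roll":0},{"tx":0,"ty":0,"tz":0,"roll":0},{"tx":0,"ty":0,"tz":0,"roll":0},{"tx":0,"ty":0,"tz":0,"roll":0},{"tx":0,"ty":0,"tz":0,"roll":0},{"tx":0,"ty":0,"tz":0,"roll":0}]' 66 35
python3 -m handwheel '[{"tx":0,"ty":0,"tz":-4,"roll":0},{"tx":0,"ty":0,"tz":-8,"roll":0},{"tx":0,"ty":0,"tz":-14,"roll":0},{"tx":0,"ty":0,"tz":-18,"roll":0},{"tx":0,"ty":0,"tz":-20,"roll":0},{"tx":0,"ty":0,"tz":-20,"roll":0},{"tx":0,"ty":0,"tz":-20,"roll":0},{"tx":0,"ty":0,"tz":-20,"roll":0},{"tx":0,"ty":0,"tz":-12,"roll":0},{"tx":0,"ty":0,"tz":-6,"roll":0},{"tx":0,"ty":0,"tz":0,"roll":0}]'
python3 - <<'E'
from station import optics
from h import *
for n in("top","side"):
    im,d=optics.get_image(n);p=optics.camera_params(n);np.savez(f"pics/{n}1.npz",im=im,d=d,K=p["mtx"],T=p["extrinsics"])
    f=load(n+"1");P=cloud(f);z=P[...,2]
    if n=="side":cv2.imwrite("pics/s3.png",im[60:300,180:460,::-1].repeat(2,0).repeat(2,1))
    m=(z>.105)&(z<.122)&(P[...,0]>.4)&(P[...,0]<.52)&(P[...,1]<-.27)&(P[...,1]>-.4);print(n,m.sum(),P[m].mean(0) if m.any() else 0)
    dark=(im.max(2)<45)&(z>.15)&(z<.17)&(P[...,0]>.42)&(P[...,0]<.47)&(abs(P[...,1]+.016)<.09)
    q=P[dark];print("handle",len(q),q.min(0),q.max(0),q.mean(0))
    for y0 in(-.07,-.04,-.01,.02,.04):
        s=q[abs(q[:,1]-y0)<.008]
        if len(s):print(y0,len(s),s[:,0].mean(),s[:,2].mean(),s[:,2].max())
E
python3 d.py "[.446,-.016,.139]"
```

```text
t: 12.12
tool_pos: [0.4557, -0.3403, 0.0825]
tool_rot: [-2.148, -2.292, -0.0]
contact_force: [0.9, -1.1, 0.5]
opening: 0.0658
grip_force: 0.0
t: 13.03
tool_pos: [0.4563, -0.3409, 0.2268]
tool_rot: [2.146, 2.29, -0.0]
contact_force: [0.4, -0.1, -0.5]
opening: 0.0658
grip_force: 0.0
top 3 [ 0.4599476  -0.35976522  0.11403432]
handle 12 [ 0.43794687 -0.07835309  0.15688763] [0.44959064 0.04925552 0.1653355 ] [ 0.44441409 -0.01044877  0.16192731]
-0.07 2 0.4494893168846742 0.1588381113579329 0.15969594910344798
-0.01 3 0.44583947167730836 0.16360617126773133 0.16495002254441982
0.04 3 0.43948936850973735 0.1597236635639719 0.1616009032707597
side 145 [ 0.45532111 -0.3370591   0.11314431]
handle 225 [ 0.43624384 -0.0841486   0.15043402] [0.45338148 0.05470935 0.16648435] [ 0.44459674 -0.00747341  0.16188193]
-0.07 21 0.4486146686341189 0.16224789489283684 0.16566033639144406
-0.04 24 0.4458405392030455 0.16193464138452293 0.16618601838632563
-0.01 25 0.44483849764457295 0.1627573869794587 0.16526603946263152
0.02 26 0.4433074219086605 0.16243282542123333 0.1664843544708896
0.04 25 0.4420230819281665 0.16252552197186168 0.1649209819277
t 13.1333 p [ 0.4554 -0.34    0.2239] yang 0.06501070700395417 q [-0.7723 -0.0764  1.7534  0.      1.4658 -0.8373] F [ 0.4361  0.2922 -0.6443] op 0.06617276052327516 0.0
[.446,-.016,.139] tool mm [323.8522  11.7258  85.1433]
```

View pics/s3.png

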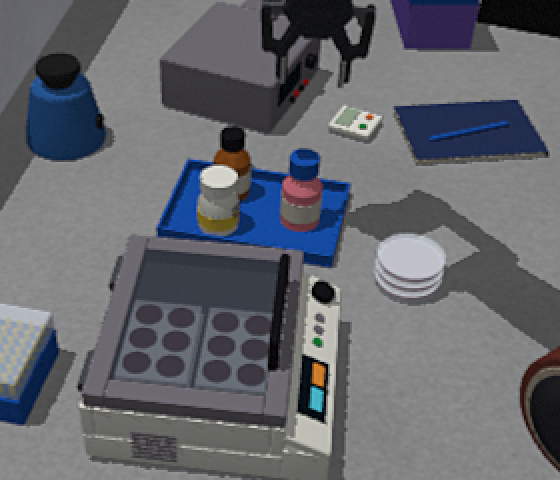

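The bottle stands upright in the tray's free half ((300,190) in this view, at about (0.455, −0.338)). The lid and handle are unchanged. Now to the handle.

```bash
python3 -m handwheel '[{"tx":12,"ty":1,"tz":0,"roll":0},{"tx":24,"ty":1,"tz":0,"roll":0},{"tx":32,"ty":1,"tz":0,"roll":0},{"tx":32,"ty":1,"tz":0,"roll":0},{"tx":32,"ty":1,"tz":0,"roll":0},{"tx":32,"ty":1,"tz":0,"roll":0},{"tx":32,"ty":1,"tz":0,"roll":0},{"tx":32,"ty":1,"tz":0,"roll":0},{"tx":32,"ty":1,"tz":0,"roll":0},{"tx":32,"ty":1,"tz":0,"roll":0},{"tx":20,"ty":1,"tz":0,"roll":0},{"tx":12,"ty":0,"tz":0,"roll":0}]'>/dev/null
python3 -m handwheel '[{"tx":0,"ty":0,"tz":0,"roll":0},{"tx":0,"ty":0,"tz":0,"roll":0}]' >/dev/null
python3 d.py "[.4455,-.016,.137]"
```

```text
t 14.3 p [ 0.4448 -0.0154  0.2235] yang 0.06687369158737592 q [-0.202  -0.3959  2.0207 -0.0002  1.5188 -0.2688] F [-0.4624  0.1407 -0.1873] op 0.06577787022530321 0.0
[.4455,-.016,.137] tool mm [-0.671   0.8285 86.4709]
```

```bash
python3 -m handwheel '[{"tx":0,"ty":0,"tz":5,"roll":0},{"tx":0,"ty":0.5,"tz":10,"roll":0},{"tx":0,"ty":0,"tz":12,"roll":0},{"tx":0,"ty":0,"tz":14,"roll":0},{"tx":0,"ty":0,"tz":14,"roll":0},{"tx":0,"ty":0,"tz":12,"roll":0},{"tx":0,"ty":0,"tz":10,"roll":0},{"tx":0,"ty":0,"tz":6,"roll":0},{"tx":0,"ty":0,"tz":3,"roll":0},{"tx":0,"ty":0,"tz":0,"roll":0},{"tx":0,"ty":0,"tz":0,"roll":0}]' | grep -E 'pos|force'
python3 -m handwheel '[{"tx":0,"ty":0,"tz":0,"roll":0},{"tx":0,"ty":0,"tz":0,"roll":0},{"tx":0,"ty":0,"tz":0,"roll":0},{"tx":0,"ty":0,"tz":0,"roll":0},{"tx":0,"ty":0,"tz":0,"roll":0},{"tx":0,"ty":0,"tz":0,"roll":0},{"tx":0,"ty":0,"tz":0,"roll":0},{"tx":0,"ty":0,"tz":0,"roll":0},{"tx":0,"ty":0,"tz":0,"roll":0},{"tx":0,"ty":0,"tz":0,"roll":0},{"tx":0,"ty":0,"tz":0,"roll":0}]' 0 40
python3 d.py
python3 - <<'E'
from station import optics
import cv2
im,_=optics.get_image("side");cv2.imwrite("pics/s4.png",cv2.resize(im[120:300,180:420,::-1],(800,600)))
E
```

```text
tool_pos: [0.4464, -0.0163, 0.1391]
contact_force: [-0.1, 0.1, 0.1]
grip_force: 0.0
t: 16.13
tool_pos: [0.4454, -0.0163, 0.1392]
tool_rot: [-2.147, -2.291, 0.003]
contact_force: [-5.0, -0.4, 4.9]
opening: 0.0101
grip_force: 39.1
t 16.1333 p [ 0.4454 -0.0163  0.1392] yang 0.06496105043371958 q [-0.2034 -0.3228  2.1088 -0.0008  1.3579 -0.2682] F [-5.0028 -0.3639  4.9104] op 0.010071129426910784 39.09206449985504
```

View pics/s4.png

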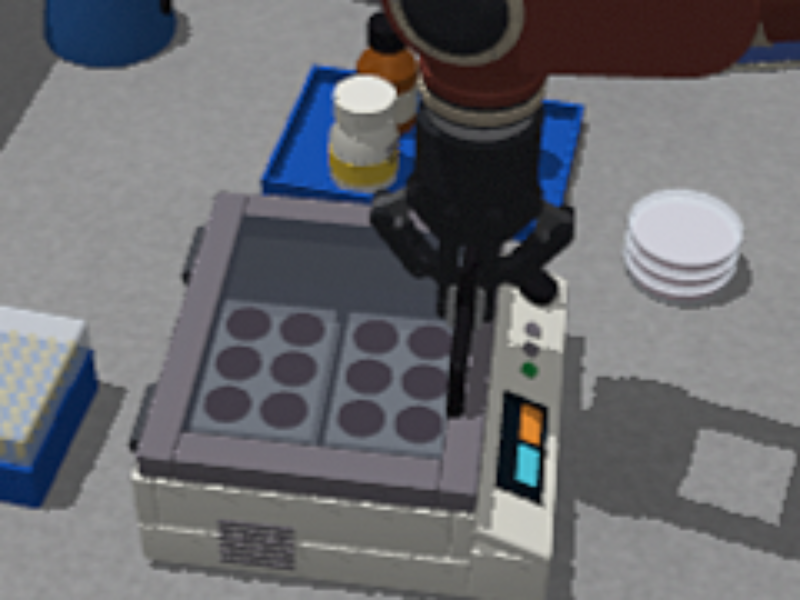

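The fingers hold the bar at its middle ((460,290)), with 10 mm opening and 39 N. Next I'll work out the arc increments.

Run:
```python
import numpy as np
w=np.minimum(np.minimum(np.arange(1,31),4),np.arange(30,0,-1));th=np.r_[0,np.cumsum(w)]/w.sum()*np.deg2rad(60)
r=np.hypot(195,63);a=th+np.arctan2(63,195)
p=np.c_[-r*np.cos(a),-r*np.sin(a)]
print([tuple(x) for x in np.round(np.diff(np.round(p,1),axis=0),1).tolist()],p[-1]-p[0])
```

```text
[(0.6, -1.9), (1.3, -3.7), (2.1, -5.6), (3.0, -7.4), (3.3, -7.2), (3.6, -7.1), (3.9, -7.0), (4.1, -6.7), (4.4, -6.7), (4.6, -6.4), (4.9, -6.3), (5.1, -6.1), (5.4, -5.9), (5.5, -5.6), (5.8, -5.5), (6.0, -5.2), (6.2, -4.9), (6.4, -4.8), (6.6, -4.5), (6.7, -4.2), (6.9, -3.9), (7.0, -3.7), (7.2, -3.4), (7.3, -3.2), (7.4, -2.8), (7.6, -2.6), (7.6, -2.2), (5.7, -1.5), (3.9, -0.9), (2.0, -0.5)] [ 152.05960044 -137.37495374]
```

```bash
python3 -m handwheel '[{"tx":0,"ty":0.6,"tz":-1.9,"roll":0},{"tx":0,"ty":1.3,"tz":-3.7,"roll":0},{"tx":0,"ty":2.1,"tz":-5.6,"roll":0},{"tx":0,"ty":3.0,"tz":-7.4,"roll":0},{"tx":0,"ty":3.3,"tz":-7.2,"roll":0},{"tx":0,"ty":3.6,"tz":-7.1,"roll":0},{"tx":0,"ty":3.9,"tz":-7.0,"roll":0},{"tx":0,"ty":0,"tz":0,"roll":0},{"tx":0,"ty":0,"tz":0,"roll":0}]'
```

```text
t: 16.93
tool_pos: [0.4627, -0.0152, 0.1794]
tool_rot: [-2.146, -2.29, 0.006]
contact_force: [-10.2, -1.9, 2.5]
opening: 0.0106
grip_force: 39.1
```

```bash
python3 -m handwheel '[{"tx":0,"ty":2.0,"tz":-4.0,"roll":0},{"tx":0,"ty":4.4,"tz":-6.7,"roll":0},{"tx":0,"ty":4.6,"tz":-6.4,"roll":0},{"tx":0,"ty":4.9,"tz":-6.3,"roll":0},{"tx":0,"ty":5.1,"tz":-6.1,"roll":0},{"tx":0,"ty":5.4,"tz":-5.9,"roll":0},{"tx":0,"ty":5.5,"tz":-5.6,"roll":0},{"tx":0,"ty":5.8,"tz":-5.5,"roll":0},{"tx":0,"ty":6.0,"tz":-5.2,"roll":0},{"tx":0,"ty":2.1,"tz":-2.7,"roll":0},{"tx":0,"ty":0,"tz":0,"roll":0},{"tx":0,"ty":0,"tz":0,"roll":0}]'
python3 d.py
```

```text
t: 17.93
tool_pos: [0.509, -0.0125, 0.2365]
tool_rot: [-2.148, -2.292, 0.004]
contact_force: [-12.0, -0.7, 10.7]
opening: 0.0103
grip_force: 39.4
t 17.9333 p [ 0.509  -0.0125  0.2365] yang 0.06494665793214144 q [-0.1699 -0.231   1.8701 -0.0018  1.5042 -0.2347] F [-12.0057  -0.7118  10.6766] op 0.010264366475828433 39.44456219673157
```

```bash
python3 -m handwheel '[{"tx":0,"ty":2.5,"tz":-3.8,"roll":0},{"tx":0,"ty":5.8,"tz":-5.2,"roll":0},{"tx":0,"ty":6.2,"tz":-4.8,"roll":0},{"tx":0,"ty":6.6,"tz":-4.5,"roll":0},{"tx":0,"ty":6.7,"tz":-4.2,"roll":0},{"tx":0,"ty":6.9,"tz":-3.9,"roll":0},{"tx":0,"ty":7.0,"tz":-3.7,"roll":0},{"tx":0,"ty":5.0,"tz":-2.4,"roll":0},{"tx":0,"ty":3,"tz":-1.4,"roll":0},{"tx":0,"ty":0,"tz":0,"roll":0},{"tx":0,"ty":0,"tz":0,"roll":0}]'
python3 d.py
```

```text
t: 18.85
tool_pos: [0.5599, -0.0095, 0.2693]
tool_rot: [2.147, 2.29, 0.0]
contact_force: [-4.5, -3.0, 6.3]
opening: 0.0101
grip_force: 39.5
t 18.85 p [ 0.5599 -0.0095  0.2693] yang 0.06465269079460673 q [-0.1492 -0.1236  1.7217 -0.0014  1.5414 -0.2138] F [-4.5157 -2.9589  6.2608] op 0.010123788128424727 39.48481857776642
```

```bash
cat > ang.py <<'E'
from station import optics
from h import *
import sys
c,s=np.cos(.063),np.sin(.063)
for n in("top","side"):
    im,d=optics.get_image(n);p=optics.camera_params(n);f=dict(d=d,K=p["mtx"],T=p["extrinsics"])
    if n==sys.argv[1]:cv2.imwrite(f"pics/{sys.argv[2]}.png",im[100:300,170:430,::-1].repeat(3,0).repeat(3,1)[:600,:780])
    P=cloud(f).reshape(-1,3);q=P-[.537,-.0105,0];X=q[:,0]*c+q[:,1]*s;Y=-q[:,0]*s+q[:,1]*c;Z=q[:,2]
    m=(abs(Y)>.075)&(abs(Y)<.122)&(Z>.15)&(Z<.30)&(X>-.12)&(X<.13)
    x,z=X[m],Z[m];best=None;rng=np.random.default_rng(0)
    if len(x)<50: print(n,len(x));continue
    for _ in range(800):   # dominant line in x-z
        i,j=rng.integers(len(x),size=2);v=np.array([x[j]-x[i],z[j]-z[i]]);L=np.hypot(*v)
        if L<.03: continue
        e=abs((x-x[i])*v[1]-(z-z[i])*v[0])/L;k=e<.003
        if best is None or k.sum()>best.sum():best=k
    vx,vz,x0,z0=cv2.fitLine(np.c_[x,z][best].astype('float32'),cv2.DIST_HUBER,0,.01,.01).ravel()
    print(n,len(x),best.sum(),"angle",np.degrees(np.arctan2(vz,-vx))%180,"at",x0,z0)
E
python3 ang.py top s5
```

```text
top 1085 887 angle 48.743317 at 0.028127229 0.21839222
side 1057 863 angle 49.15358 at 0.019926373 0.224395
```

View pics/s5.png

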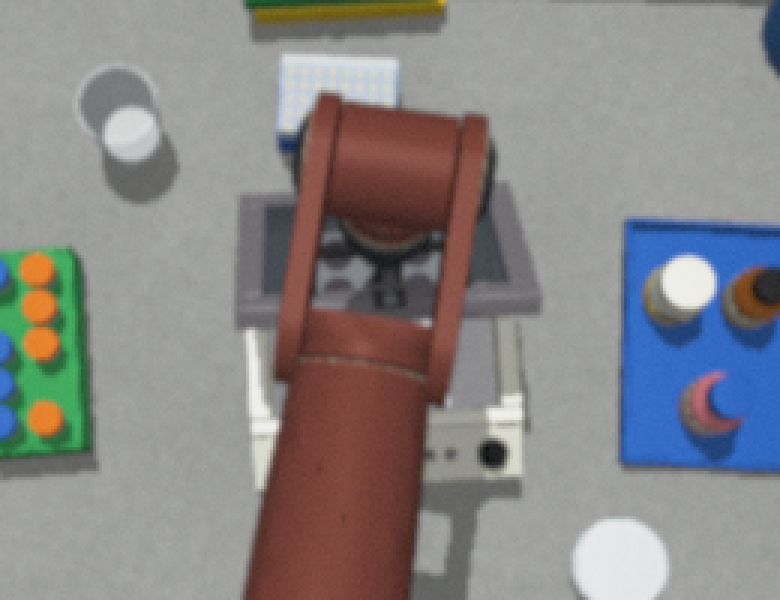

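The lid plane fits at 49° in both views, and the view shows everything undisturbed. About 11° to go.

```bash
python3 -m handwheel '[{"tx":0,"ty":3.5,"tz":-1.5,"roll":0},{"tx":0,"ty":6,"tz":-2.4,"roll":0},{"tx":0,"ty":7,"tz":-2.4,"roll":0},{"tx":0,"ty":7,"tz":-2.1,"roll":0},{"tx":0,"ty":6,"tz":-1.5,"roll":0},{"tx":0,"ty":4,"tz":-1,"roll":0},{"tx":0,"ty":2,"tz":-0.5,"roll":0},{"tx":0,"ty":0,"tz":0,"roll":0},{"tx":0,"ty":0,"tz":0,"roll":0},{"tx":0,"ty":0,"tz":0,"roll":0}]'
python3 ang.py none x; python3 d.py
```

```text
t: 19.78
tool_pos: [0.5954, -0.0073, 0.2802]
tool_rot: [2.147, 2.29, 0.001]
contact_force: [-3.0, -3.0, 5.3]
opening: 0.0106
grip_force: 40.9
top 807 612 angle 59.312492 at 0.05714456 0.22126326
side 822 602 angle 59.536934 at 0.050954804 0.22697903
t 19.8833 p [ 0.5953 -0.0073  0.2802] yang 0.06442591588997455 q [-0.1366 -0.0432  1.6282 -0.0012  1.554  -0.201 ] F [-3.5985 -4.0765  5.2511] op 0.010428949817430571 40.92468738555908
```

```bash
python3 -m handwheel '[{"tx":0,"ty":0.8,"tz":-0.2,"roll":0},{"tx":0,"ty":0.8,"tz":-0.2,"roll":0},{"tx":0,"ty":0,"tz":0,"roll":0},{"tx":0,"ty":0,"tz":0,"roll":0},{"tx":0,"ty":0,"tz":0,"roll":0},{"tx":0,"ty":0,"tz":0,"roll":0},{"tx":0,"ty":0,"tz":0,"roll":0},{"tx":0,"ty":0,"tz":0,"roll":0},{"tx":0,"ty":0,"tz":0,"roll":0},{"tx":0,"ty":0,"tz":0,"roll":0}]'
python3 ang.py side s6; python3 ang.py none x
```

```text
t: 20.72
tool_pos: [0.5968, -0.0072, 0.2805]
tool_rot: [2.147, 2.29, 0.0]
contact_force: [-3.2, -5.5, 6.4]
opening: 0.0106
grip_force: 40.9
top 791 600 angle 59.76033 at 0.05625411 0.22482556
side 825 597 angle 59.83693 at 0.057098553 0.21830997
top 796 606 angle 59.66687 at 0.07085924 0.19975299
side 837 612 angle 59.732178 at 0.059193417 0.21475041
```

View pics/s6.png

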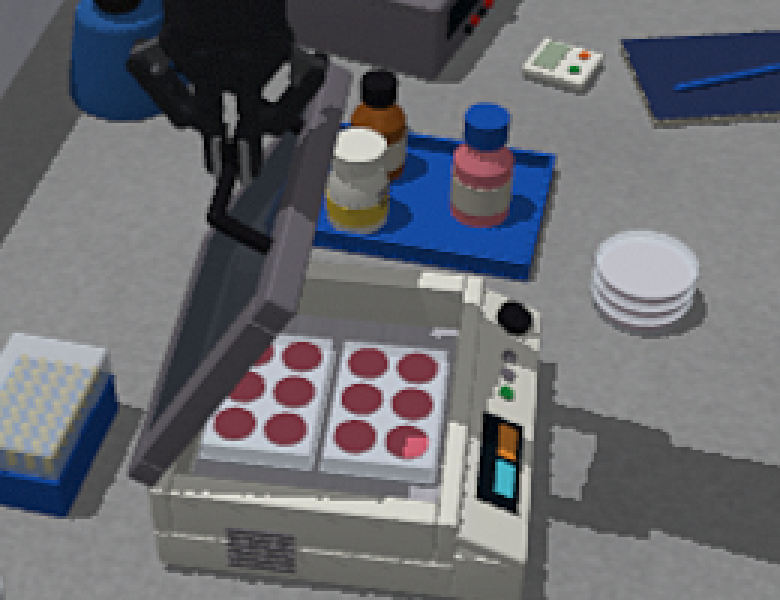

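The lid is held open at about 60° (59.7–59.8° from the cameras, 60.1° from the arm's position) with the plates exposed. The bottle is upright in the tray at (485,165), and nothing else has moved.

```bash
python3 -c "
from station import ctrl
print(ctrl.finish_job())"
```

```text
the job is handed in; nothing more can be done
None
```

The bottle is standing upright in the front half of the spill tray, and the arm is holding the shaker lid steady at about 60° (59.7–60.1° measured). I handed the job in at about 21 s; no verdict was returned.

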